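# Reseat the cartridge of the bench tester

### The arm

A 6-joint arm with a two-finger parallel gripper is mounted at the origin on a cart in front of the work surface, level with it; the furniture and walls round the work are solid. World frame = base frame: x ahead of the robot, y to its left, z up, the work surface at z = 0. Lengths are in mm, angles in rad, forces in N, time in s.
With the tool pointing down it reaches from about 350 to 775 mm from the base axis. Payload 7.3 kg.
Tool frame: the origin (TCP) lies midway between the tips of the shut fingers; the grasp point (between the pads) lies 19 mm behind it (bot.grip_depth is the distance from the TCP to the grasp point, in mm); z points along the fingers, x is the direction in which the jaws open and shut, and the axes are right-handed (so a half turn about z gives the same grasp; the last joint's range is limited). The gripper opens to 92 mm and grips with 3 to 60 N. Pads are 19 mm wide; open, the fingers measure 130 mm over their backs; the gripper's body (75 mm by 190 mm) begins 47 mm behind the grasp point.
Start: joints at [-1.394, 0.342, 1.524, -0, 1.275, -0.146], TCP at [166.565, -497.897, 226.741] pointing down, gripper open.
Joint ranges: [-2.53, 2.53], [-0.77, 2.02], [0.04, 2.7], [-1, 4.14], [0.28, 2.66], [-3.11, 3.11]. Speed limits (rad/s): [2.57, 2.57, 3.14, 3.14, 3.14, 3.14].

### API

Orientations are given as [roll, pitch, yaw] about the fixed x, y, z axes, in that order (R = Rz(yaw) Ry(pitch) Rx(roll)).
In Python, from plant import bot gives the robot as it stands. The module is installed in compiled form; this text tells all that it offers.
- The arm moves only by the shell command python3 -m inch 'ROWS'. ROWS is JSON, a list that holds one entry, the list of rows, each a list of 7 numbers: the shift along the tool's x, y, z each as a share of 0.2 m, from -1 to 1, then the turn, a rotation vector about the tool's x, y, z each as a share of 45 degrees, from -1 to 1, then the closure, from -1 (fully open) to 1 (shut), so that 0 is half open. A call has exactly 10 rows; each row is the pose to reach, as a shift and turn from the pose commanded when the call began, along the tool's axes at that moment; what a row does not reach only later rows make up. A row lasts 1/8 s, in which the tool goes at most 62.5 mm and 10.7 degrees, less where a joint would pass 70% of its speed; a pose out of reach is approached as far as the arm can. A call with a number of a shift or a turn outside -1 to 1 is refused whole. A call with a gripper value outside its range is refused whole. The fingers move at their own pace and stop on an object; the grip force is fixed at half the most. Time passes only in rows, so rows that repeat a pose let the fingers close, or fill a call up. It gives the time, the measured TCP pose, the force and the opening at its end, in the units of the state.
- bot.get_obs(): the state, without advancing time (a new reading comes with each control period).
- bot.capture(name): name is "scene" or "side" or "wrist"; returns the picture (480x640x3 uint8, red, green, blue); there is no depth.
- bot.camera_params(name): a dict with "fx", "fy", "cx", "cy" (pixels), "k1" (the pictures are not rectified: a ray, as slopes to the right and down, at radius r is drawn at 1 + k1 r^2 times it, then the intrinsics apply), "R" (3x3) and "t" (3): a world point X has camera coordinates R X + t; the wrist camera has in their place "T_tool_cam" (4x4, takes a point from camera to tool coordinates, whose origin is the TCP and whose axes are the tool frame's). Camera axes: x right, y down, z forward; pixel columns grow to the right and rows downward; lengths in mm; the calibration is good to about 2 mm. A picture is of the moment at which its call begins: read the wrist's pose just before it. camera_params takes no time and is no camera call.
- bot.close_job(): hands the job in, once; it reports no verdict.
The state is a dict: "time": time; "joint_positions": joint angles; "dq": joint speeds; "tau": joint torques, N m; "tool_pos": TCP position; "tcp_rot": TCP orientation; "contact_force": force on the tool from outside, world axes, zero at the start; "moment": the same for the moment, N m; "grip_width": finger opening in mm.
Only numpy, scipy, OpenCV 4.12 (cv2) and the standard library are available. Lean on these libraries where they do the work, as an engineer would, in place of code of your own. Each camera call takes 0.05 s, during which the arm holds its last target.

### The job

The tester has lost contact with its cartridge, so reseat it with the fingertips: press the orange eject key with one finger while the other already waits in front of the cartridge, and trap the cartridge with that finger as it springs out, before it runs off the end of its rails. Ease off the key and, without letting the cartridge get away, push it back in with the finger until it latches home, then draw clear. Do not lift the cartridge, and leave everything round about where it is.

Things in the scene. Friction and masses are not known exactly. Their poses are not given: they have to be found in the camera images.
- dock: fixed cartridge dock; grey base 192 x 112 x 8 mm. Origin on the table, midway between its two rails, level with the key; +x points into the white bay, -x is the way out, +y points to the key, z up (frame of all 'dock' numbers here, mm). Base x -40..152, y -37..75. Bay and case x 78..152, y -35..75, 72 high; the key pedestal 44 x 36 is 26 high; nothing else high in front of the bay.
- rail_end (a point): middle of the open front end of the rails, dock (-40, 0, 26). The rails are level, run along x from here to the bay, tops 26 mm high, outer faces at y = +-32. The cartridge runs on strips 16 mm high, its flanges held under the rails' lips (1.5 mm play): it can only slide along x, with little friction, and untrapped shoots off this end in a fraction of a second.
- cartridge: loose cartridge, 64 (x) x 50 (y; 40 above its 5 mm sole) x 42 mm high, about 0.19 kg, aluminium with a blue ribbed front facing -x. Origin at the centre of its underside, axes as the dock's. Home: origin at dock (67, 0, 16), so its front stands at x = 35, from 16 to 58 mm above the table. It can be pushed 2.5 mm past home to a hard stop, then springs back against the catch.
- ejector (a joint): spring plunger behind the cartridge, m: 0 with the cartridge home, up to 0.046 out towards -x. It pushes the cartridge out with about 6 N at 0 and 4 N at 0.025.
- key_top (a point): centre of the top of the orange eject key, a round cap 26 mm across at dock (0, 50.5), 40.5 mm above the table when up, 32.5 mm when fully down.
- eject_key (a joint): travel of the eject key, m: 0 up, 0.008 fully down; 1 to 2 N of spring. It carries the catch, a steel tooth at most 21 mm high before the cartridge's lower front edge, which frees it at about 0.005. While the cartridge is out it keeps the key down at about 0.005; once pushed about 1 mm past home with no finger on the key, the key springs up to 0 and the catch holds.
- loupe: bystander: black folding loupe in a cover, 30 x 57 x 15 mm, beside the dock's -y side
- gauge_block: bystander: ground steel step block, 23 x 48 x 30 mm, behind the dock
- flux_bottle: bystander: small white bottle with red cap, 33 mm across, 93 mm high, behind the dock to the left
- stamp: bystander: wooden hand stamp, 23 mm across, 53 mm high, to the right of the dock
- wrist_box: bystander: small black box with two brass studs on top, 39 x 55 x 24 mm, far to the left of the dock
- magnifier: white magnifier lamp to the right, fixed obstacle. In world axes from its origin (on the table): base 112 mm across at (297, 164) mm, arm rising from there to an elbow at (74, 0, 302), then level by (-91, -123, 317) to a round head about 0.2 m across centred near (-210, -100), its top about 0.33 m above the table. Reach the dock from that side by passing over it, fingertips above 0.42 m.
- magnifier_b: white magnifier lamp to the left, fixed obstacle. In world axes from its origin (168 mm below the table): post from (-282, -181, 170) up to an elbow at (-229, -156, 530), arm from there level to a head beyond (76, -32, 538) mm; that arm is some 0.36 m above the table.

How it is judged (in metres and radians):
On the way:
1. the cartridge has popped out and stands trapped between its rails by the finger (x of cartridge in the frame of dock between 0 and 0.057 m and contact force between the fingers and cartridge above 0.3 N and linear speed of cartridge below 0.05 m/s), for 0.2 s.
At the end, for the whole second after the job is handed in: after having been out by at least 10 mm and trapped by a finger, the cartridge is home again (within 3 mm), at rest, with the eject key up (less than 2 mm down), so that the catch holds it (x of cartridge in the frame of dock above 0.064 m and value of joint eject_key below 0.002 m and linear speed of cartridge below 0.01 m/s); the robot touches nothing.
It fails at once if the cartridge got away: its front ran out to the end of the rails (x of cartridge in the frame of dock below -0.005 m).
It fails at once if the cartridge was lifted or tipped (z of cartridge in the frame of dock above 0.022 m or angle between cartridge's own z axis and vertical above 0.2 rad).
It fails at once if a bystander was moved by more than 20 mm (distance of any of loupe, gauge_block, flux_bottle, stamp, wrist_box from where it was at the start of the episode above 0.02 m).
It also fails if it takes over 40 s, if anything falls off the work surface, if the arm or the gripper's body presses on something with over 40 N, if the wrist force passes 120 N, or if a joint passes its speed limit or range.

## Working session

There is one attempt and no reset: what is moved stays moved. The work goes in short steps, Python scripts to look and compute and a shell command to move; the robot and the scene stay as the last step left them, time stands still between calls to the robot, and variables do not carry over. Pictures are saved under pics/ and viewed, and the job is handed in when it is done.

```bash
mkdir -p pics; python3 - <<'E'
from plant import bot
import cv2
o=bot.get_obs();print(o)
for n in("scene","side","wrist"):
    print(n,bot.camera_params(n))
    cv2.imwrite(f"pics/{n}0.png",bot.capture(n)[:,:,::-1])
E
```

```text
{'time': 0.0, 'joint_positions': array([-1.39399475e+00,  3.42739005e-01,  1.52501301e+00, -7.87170280e-06,
        1.27537804e+00, -1.46019163e-01]), 'dq': array([0.00084448, 0.00022526, 0.00152403, 0.00023754, 0.00029359,
       0.00163187]), 'tau': array([-2.60078123e-03, -4.31249964e+01, -2.44226450e+01,  7.14260526e-02,
        5.58605546e-02, -1.40630409e-04]), 'tool_pos': array([ 166.49074819, -497.480169  ,  226.03790222]), 'tcp_rot': array([-3.14137641e+00,  1.52213910e-03, -1.24797312e+00]), 'contact_force': array([ 0.16418101, -1.36280664,  0.996609  ]), 'moment': array([ 0.02801732, -0.02647631,  0.01010665]), 'grip_width': 91.8927532172412}
scene {'fx': 568.9504140608796, 'fy': 568.9504140608796, 'cx': 311.7429663740525, 'cy': 231.4681329442648, 'k1': 0.008323854169195243, 'R': array([[-0.92287412,  0.38498336, -0.00954795],
       [ 0.32949837,  0.77654774, -0.53703298],
       [-0.19933432, -0.49875987, -0.84350721]]), 't': array([ 522.45763618, -219.54967695, 1188.12660127])}
side {'fx': 619.676085660305, 'fy': 619.676085660305, 'cx': 317.9074971028751, 'cy': 236.36974792682946, 'k1': -0.16305098779394833, 'R': array([[ 0.1599715 ,  0.98706807,  0.01028319],
       [ 0.74280259, -0.11351011, -0.65981798],
       [-0.65011801,  0.11319045, -0.75135511]]), 't': array([-112.778506  , -459.0998586 , 1600.71333731])}
wrist {'fx': 355.3776309444019, 'fy': 355.3776309444019, 'cx': 315.92035418210475, 'cy': 238.12053230363537, 'k1': -0.06841901746123144, 'T_tool_cam': array([[ 9.99999924e-01,  1.37381955e-04, -3.65600554e-04,
        -9.22946144e-01],
       [-3.17454171e-05,  9.61585725e-01,  2.74504813e-01,
        -7.43012694e+01],
       [ 3.89268282e-04, -2.74504781e-01,  9.61585656e-01,
        -1.58308233e+02],
       [ 0.00000000e+00,  0.00000000e+00,  0.00000000e+00,
         1.00000000e+00]])}
```

View pics/scene0.png

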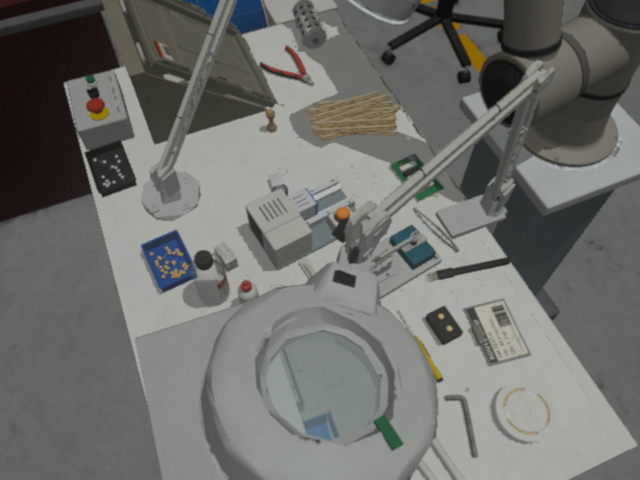

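View pics/side0.png

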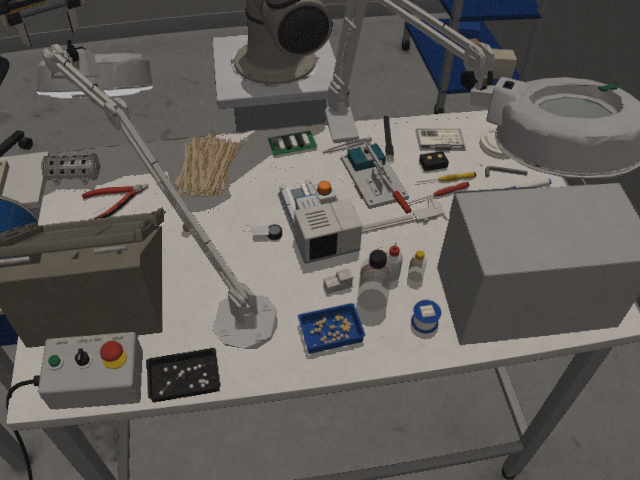

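View pics/wrist0.png

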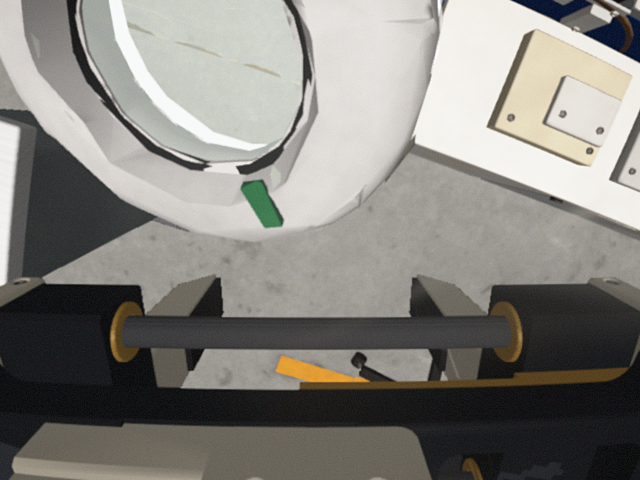

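The scene view shows the dock with its bay near (280,225), the orange key at (343,214) and the cartridge at about (305,203). In the side view the key is at (324,188) and the bay at (328,230). The wrist camera sees only a lamp head. Next I zoom in on both fixed views.

```bash
python3 - <<'E'
import cv2
a=cv2.imread("pics/scene0.png")[160:280,230:390];b=cv2.imread("pics/side0.png")[160:280,260:420]
cv2.imwrite("pics/z_scene.png",cv2.resize(a,None,fx=5,fy=5,interpolation=cv2.INTER_CUBIC))
cv2.imwrite("pics/z_side.png",cv2.resize(b,None,fx=5,fy=5,interpolation=cv2.INTER_CUBIC))
E
cat > h.py <<'E'
import numpy as np, cv2
from plant import bot
from scipy.spatial.transform import Rotation as Ro
def ray(cam,uv,obs=None):
    p=bot.camera_params(cam)
    d=np.array([(uv[0]-p['cx'])/p['fx'],(uv[1]-p['cy'])/p['fy']]);s=d.copy()
    for _ in range(20): s=d/(1+p['k1']*(s@s))
    v=np.array([s[0],s[1],1.])
    if cam=='wrist':
        T=np.array(p['T_tool_cam']);R=Ro.from_euler('xyz',obs['tcp_rot']).as_matrix()
        return R@T[:3,3]+obs['tool_pos'],R@T[:3,:3]@v
    return -p['R'].T@p['t'],p['R'].T@v
def onz(cam,uv,z,obs=None):
    o,d=ray(cam,uv,obs);return o+d*(z-o[2])/d[2]
def tri(rs):
    A=np.zeros((3,3));b=np.zeros(3)
    for o,d in rs:
        d=d/np.linalg.norm(d);P=np.eye(3)-np.outer(d,d);A+=P;b+=P@o
    X=np.linalg.solve(A,b)
    return X,[np.linalg.norm(np.cross(X-o,d/np.linalg.norm(d))) for o,d in rs]
E
python3 - <<'E'
from h import *
for n in('scene','side'):
    im=cv2.imread(f'pics/{n}0.png');h=cv2.cvtColor(im,cv2.COLOR_BGR2HSV)
    m=cv2.inRange(h,(5,150,120),(20,255,255))
    k,l,s,c=cv2.connectedComponentsWithStats(m)
    for i in range(1,k):
        if s[i,4]>20: print(n,s[i],c[i],onz(n,c[i],38))
E
```

```text
scene [336 207  13  12 111] [342.42342342 212.55855856] [523.38784007  42.8266017   38.        ]
side [318 181  12   9  80] [323.875 184.875] [519.41131591  41.78441862  38.        ]
```

View pics/z_scene.png

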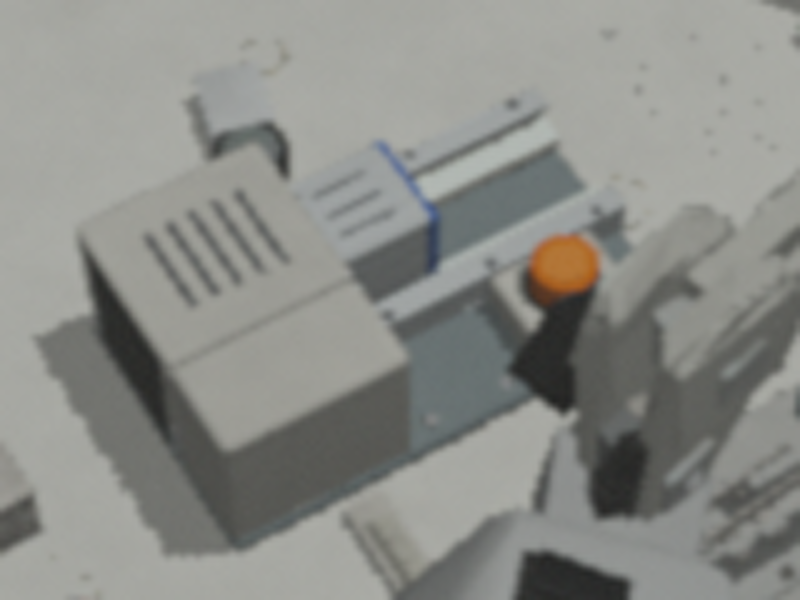

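View pics/z_side.png

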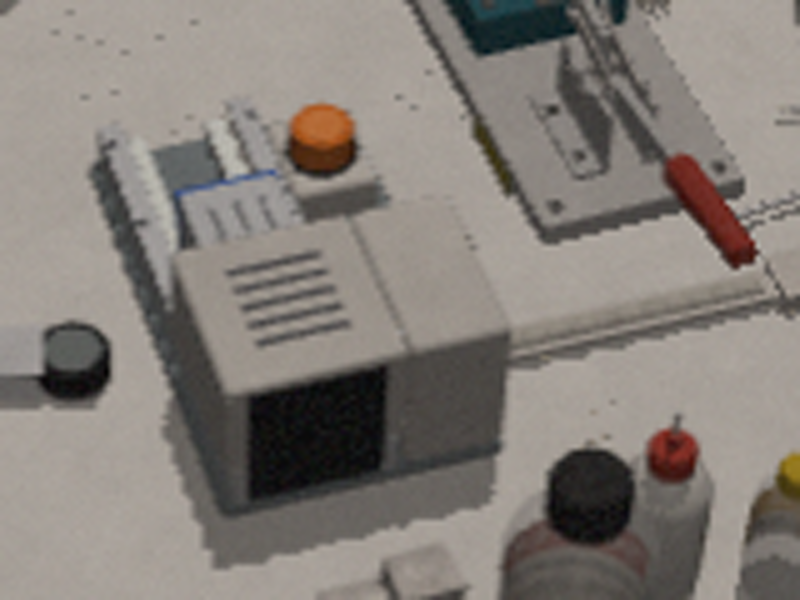

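```bash
python3 - <<'E'
from h import *
from scipy.optimize import least_squares
S=[((80,230),(152,-35,72)),((260,150),(78,-35,72)),((410,360),(78,75,72)),((232,450),(152,75,72)),((240,545),(152,75,0)),((380,145),(35,-20,58)),((435,212),(35,20,58))]
D=[((175,255),(78,-35,72)),((225,392),(152,-35,72)),((508,330),(152,75,72)),((462,200),(78,75,72)),((178,193),(35,-20,58)),((275,173),(35,20,58)),((228,512),(152,-35,0)),((498,452),(152,75,0))]
S=[((u/5+230-.4,v/5+160-.4),p) for (u,v),p in S]+[((342.4,212.5),(0,50.5,38))]
D=[((u/5+260-.4,v/5+160-.4),p) for (u,v),p in D]+[((323.9,184.9),(0,50.5,38))]
P=[(onz('scene',uv,p[2]),p) for uv,p in S]; Q=[(onz('side',uv,p[2]),p) for uv,p in D]
def f(x,L):
    c,s=np.cos(x[2]),np.sin(x[2])
    return np.concatenate([[x[0]+c*p[0]-s*p[1]-w[0],x[1]+s*p[0]+c*p[1]-w[1]] for w,p in L])
for L in(P,Q,P+Q):
    r=least_squares(f,[500,0,-.2],args=(L,),loss='soft_l1',f_scale=3);print(r.x,np.degrees(r.x[2]));print(f(r.x,L).reshape(-1,2).round(1).tolist())
x=r.x;R=Ro.from_euler('z',x[2]).as_matrix()
for n,p in dict(key=(0,50.5,40.5),rail=(-40,0,26),front=(35,0,58)).items(): print(n,R@p+[x[0],x[1],0])
E
```

```text
[ 5.30625164e+02 -7.22157391e+00  1.55803912e-01] 8.92690657057394
[[1.8, -1.8], [-0.5, -5.4], [-2.5, 0.1], [2.2, 1.9], [1.8, 5.8], [-1.3, -2.3], [-0.7, 1.9], [-0.6, -0.0]]
[ 5.28685851e+02 -7.55745701e+00  1.38562260e-01] 7.939032671897444
[[-2.6, -1.9], [1.4, -0.1], [0.2, 3.1], [-5.7, -3.6], [-1.7, -0.1], [-2.0, 1.1], [4.6, -1.3], [2.8, 1.9], [2.2, 0.6]]
[ 5.29626437e+02 -7.40622489e+00  1.44672126e-01] 8.289102206417146
[[0.7, -3.8], [-1.8, -6.6], [-2.5, -0.8], [2.2, 0.2], [1.9, 4.0], [-2.4, -2.9], [-1.4, 1.4], [-1.0, -0.1], [-1.5, -1.3], [2.4, 1.0], [0.5, 4.1], [-5.3, -3.0], [-0.6, 0.3], [-1.3, 1.4], [5.6, -0.2], [3.1, 2.9], [2.9, 0.7]]
key [522.34595342  42.56621313  40.5       ]
rail [490.04430771 -13.17294442  26.        ]
front [564.26079981  -2.3603453   58.        ]
```

```bash
python3 - <<'E'
from h import *
print('baseR scene/side',onz('scene',(171,195),5),onz('side',(245,320),5))
print('elbowR tri',tri([ray('scene',(232,2)),ray('side',(115,105))]))
print('headR side',onz('side',(95,72),320))
print('postB base',onz('scene',(470,218),0),onz('side',(342,125),0))
print('elbowB',onz('scene',(545,72),362),)
for z in(362,380): print('armB end', onz('scene',(365,222),z),onz('side',(490,65),z))
print('headB',onz('scene',(320,390),380),onz('side',(575,110),380))
for p in ((210,390),(430,400),(300,290)):print(onz('scene',p,380))
E
```

```text
baseR scene/side [ 799.80842246 -143.60995113    5.        ] [ 795.11604006 -142.14971773    5.        ]
elbowR tri (array([ 581.65679823, -296.39173072,  296.09524147]), [np.float64(25.0991164775091), np.float64(25.099116477509085)])
headR side [ 474.4673712  -348.29100105  320.        ]
postB base [296.61905193 124.36229042   0.        ] [289.96714753 123.7530745    0.        ]
elbowB [285.32362164 139.59364711 362.        ]
armB end [607.55874058 261.75352239 362.        ] [616.29604218 288.22901571 362.        ]
armB end [613.83255182 272.00130621 380.        ] [642.46127766 274.52859767 380.        ]
headB [729.30993056 419.93693074 380.        ] [765.97987832 360.92064676 380.        ]
[820.76389117 381.43282026 380.        ]
[642.54500617 466.08466371 380.        ]
[708.36630956 320.03085925 380.        ]
```

```bash
python3 - <<'E'
import cv2
a=cv2.imread("pics/side0.png")[0:200,240:640]
cv2.imwrite("pics/z_side2.png",cv2.resize(a,None,fx=2,fy=2,interpolation=cv2.INTER_CUBIC))
E
```

```text
(no output)
```

View pics/z_side2.png

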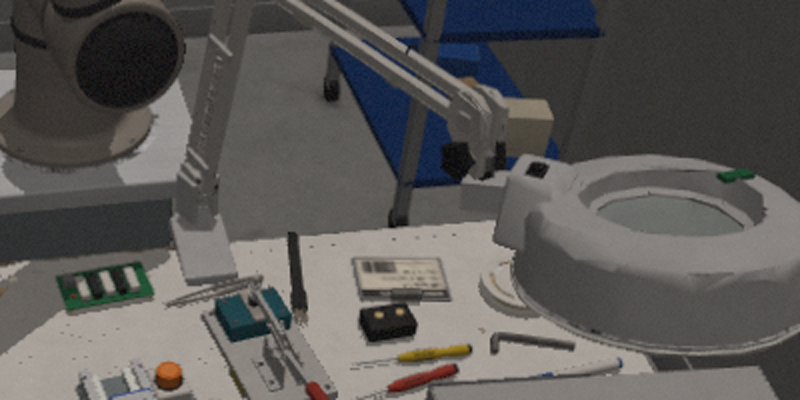

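```bash
python3 -m inch '[[[0,0,-0.15,0,0,0,0.26],[0,0,-0.35,0,0,0,0.26],[0,0,-0.55,0,0,0,0.26],[0,0,-0.75,0,0,0,0.26],[0,0,-0.9,0,0,0,0.26],[0,0,-1,0,0,0,0.26],[0,0,-1,0,0,0,0.26],[0,0,-1,0,0,0,0.26],[0,0,-1,0,0,0,0.26],[0,0,-1,0,0,0,0.26]]]'
```

```text
time: 1.4
tool_pos: [166.5, -497.8, 426.1]
tcp_rot: [-3.141, 0.001, -1.248]
contact_force: [0.8, -0.4, 0.2]
grip_width: 34.1
```

```bash
python3 -m inch '[[[-0.04,-0.06,-0.03,0,0,0,0.26],[-0.12,-0.17,-0.05,0,0,0,0.26],[-0.22,-0.30,-0.05,0,0,0,0.26],[-0.32,-0.44,-0.05,0,0,0,0.26],[-0.42,-0.58,-0.05,0,0,0,0.26],[-0.52,-0.71,-0.05,0,0,0,0.26],[-0.62,-0.85,-0.05,0,0,0,0.26],[-0.71,-0.97,-0.05,0,0,0,0.26],[-0.73,-1,-0.05,0,0,0,0.26],[-0.73,-1,-0.05,0,0,0,0.26]]]'
python3 -m inch '[[[-0.04,-0.06,0,0,0,0,0.26],[-0.12,-0.17,0,0,0,0,0.26],[-0.22,-0.30,0,0,0,0,0.26],[-0.32,-0.44,0,0,0,0,0.26],[-0.42,-0.58,0,0,0,0,0.26],[-0.52,-0.71,0,0,0,0,0.26],[-0.62,-0.85,0,0,0,0,0.26],[-0.71,-0.97,0,0,0,0,0.26],[-0.73,-1,0,0,0,0,0.26],[-0.73,-1,0,0,0,0,0.26]]]'
```

```text
time: 2.65
tool_pos: [310.0, -295.7, 437.0]
tcp_rot: [3.142, -0.001, -1.247]
contact_force: [-0.5, -0.3, -0.3]
grip_width: 33.8
time: 3.9
tool_pos: [453.3, -94.2, 436.5]
tcp_rot: [3.141, -0.0, -1.248]
contact_force: [-0.0, -0.1, -0.7]
grip_width: 34.1
```

```bash
python3 -m inch '[[[-0.06,-0.08,0,0,0,0.04,0.26],[-0.16,-0.22,0,0,0,0.1,0.26],[-0.27,-0.37,0.1,0,0,0.16,0.26],[-0.36,-0.49,0.28,0,0,0.2,0.26],[-0.40,-0.54,0.48,0,0,0.226,0.26],[-0.405,-0.55,0.68,0,0,0.226,0.26],[-0.405,-0.55,0.85,0,0,0.226,0.26],[-0.405,-0.55,0.96,0,0,0.226,0.26],[-0.405,-0.55,0.98,0,0,0.226,0.26],[-0.405,-0.55,0.98,0,0,0.226,0.26]]]'
python3 - <<'E'
from h import *
import json
o=bot.get_obs();print(o['tool_pos'],o['tcp_rot'])
cv2.imwrite('pics/w1.png',bot.capture('wrist')[:,:,::-1])
json.dump({k:o[k].tolist() for k in('tool_pos','tcp_rot')},open('w1.json','w'))
E
```

```text
time: 5.15
tool_pos: [532.2, 16.9, 241.4]
tcp_rot: [-3.141, -0.0, -1.427]
contact_force: [0.9, -0.1, 0.2]
grip_width: 34.1
[532.15685431  16.87110088 241.42629557] [-3.14076059e+00 -4.31188905e-04 -1.42655131e+00]
```

View pics/w1.png

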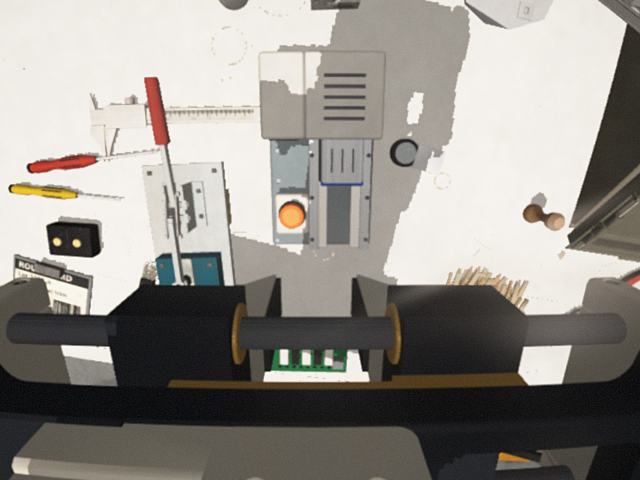

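```bash
python3 - <<'E'
import cv2
a=cv2.imread("pics/w1.png")[120:320,220:420]
cv2.imwrite("pics/z_w1.png",cv2.resize(a,None,fx=3,fy=3,interpolation=cv2.INTER_CUBIC))
E
```

```text
(no output)
```

View pics/z_w1.png

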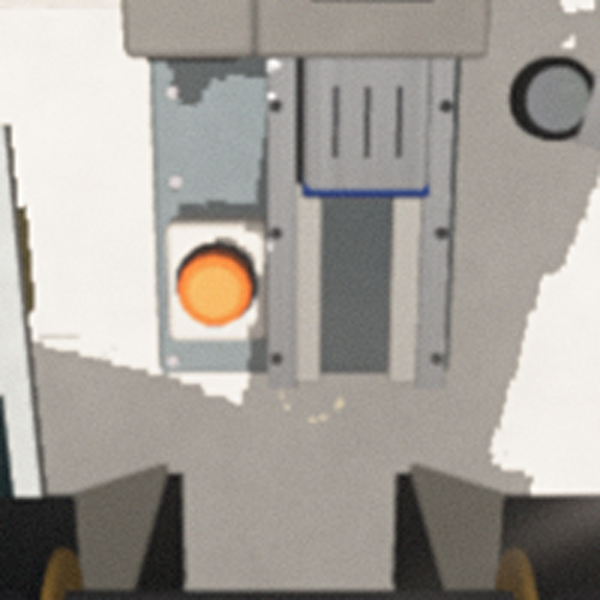

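```bash
python3 - <<'E'
from h import *
import json
from scipy.optimize import least_squares
o={k:np.array(v) for k,v in json.load(open('w1.json')).items()}
S=[((215,288),(0,50.5,40.5)),((303,195),(35,20,58)),((427,193),(35,-20,58)),((268,386),(-40,32,26)),((446,383),(-40,-32,26)),((125,54),(78,75,72)),((487,54),(78,-35,72))]
L=[(onz('wrist',(u/3+220-.33,v/3+120-.33),p[2],o),p) for (u,v),p in S]
def f(x,L):
    c,s=np.cos(x[2]),np.sin(x[2])
    return np.concatenate([[x[0]+c*p[0]-s*p[1]-w[0],x[1]+s*p[0]+c*p[1]-w[1]] for w,p in L])
r=least_squares(f,[530,-7,.14],args=(L,));x=r.x
print(x,np.degrees(x[2]));print(f(x,L).reshape(-1,2).round(1).tolist())
c,s=np.cos(x[2]),np.sin(x[2])
print([ (x[0]+c*a-s*b,x[1]+s*a+c*b) for a,b in((6,24.5),(0,50.5))])
# fingertip plates: tool-frame position for pixels at TCP depth (z=0 tool)
for uv in((165,466),(185,475),(395,475),(415,466)):
    oo,d=ray('wrist',(uv[0]/3+220,uv[1]/3+120),{'tcp_rot':np.zeros(3),'tool_pos':np.zeros(3)}); print((oo-d*oo[2]/d[2]).round(1))
E
```

```text
[ 5.31641205e+02 -7.42357757e+00  1.46983095e-01] 8.421510986740305
[[-0.0, 0.1], [0.9, -0.2], [0.4, -0.6], [0.1, -0.7], [-1.0, 0.6], [-0.4, 1.4], [0.1, -0.7]]
[(np.float64(533.9883758752784), np.float64(17.690975743392173)), (np.float64(524.2452562320728), np.float64(42.53190204693774))]
[-20.6 -10.4   0. ]
[-17.4  -8.9   0. ]
[16.1 -8.9  0. ]
[ 19.3 -10.4   0. ]
```

```bash
python3 -m inch '[[[-0.001,-0.01,0.1,0,0,0,0.04],[-0.003,-0.0195,0.25,0,0,0,0.04],[-0.003,-0.0195,0.42,0,0,0,0.04],[-0.003,-0.0195,0.6,0,0,0,0.04],[-0.003,-0.0195,0.75,0,0,0,0.04],[-0.003,-0.0195,0.85,0,0,0,0.04],[-0.003,-0.0195,0.895,0,0,0,0.04],[-0.003,-0.0195,0.907,0,0,0,0.04],[-0.003,-0.0195,0.907,0,0,0,0.04],[-0.003,-0.0195,0.907,0,0,0,0.04]]]'
python3 - <<'E'
from h import *
o=bot.get_obs();print(o['tool_pos'],o['tcp_rot'],o['contact_force'])
cv2.imwrite('pics/w2.png',bot.capture('wrist')[:,:,::-1])
a=bot.capture('side')[:,:,::-1];cv2.imwrite('pics/s2.png',cv2.resize(a[120:270,240:440],None,fx=4,fy=4,interpolation=cv2.INTER_CUBIC))
E
```

```text
time: 6.45
tool_pos: [536.3, 18.7, 60.2]
tcp_rot: [-3.14, -0.001, -1.425]
contact_force: [-0.0, -0.5, 0.9]
grip_width: 44.1
[536.25255096  18.7197472   60.16930031] [-3.13997835e+00 -5.17426534e-04 -1.42545077e+00] [-0.04795238 -0.46399077  0.85271926]
```

View pics/w2.png

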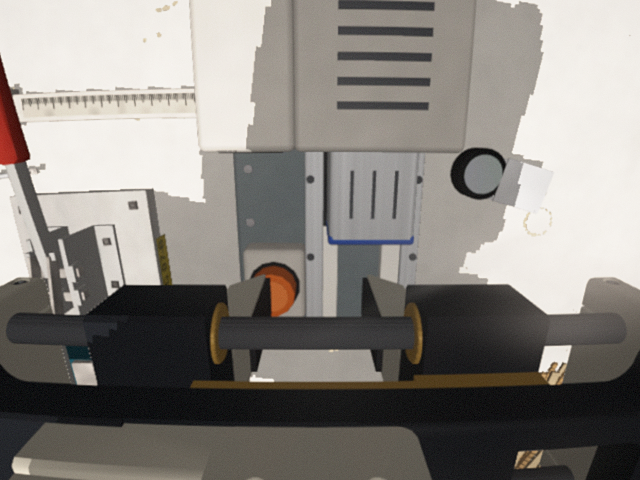

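View pics/s2.png

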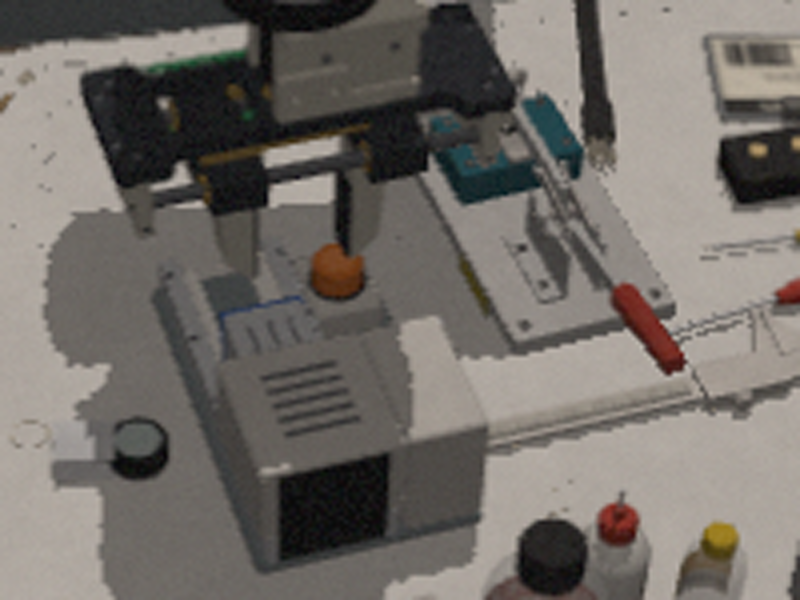

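```bash
python3 -m inch '[[[0,0,0.03,0,0,0,0.04],[0,0,0.06,0,0,0,0.04],[0,0,0.085,0,0,0,0.04],[0,0,0.105,0,0,0,0.04],[0,0,0.12,0,0,0,0.04],[0,0,0.13,0,0,0,0.04],[0,0,0.131,0,0,0,0.04],[0,0,0.131,0,0,0,0.04],[0,0,0.131,0,0,0,0.04],[0,0,0.131,0,0,0,0.04]]]'
python3 - <<'E'
from h import *
o=bot.get_obs();print(o['tool_pos'],o['tcp_rot'],o['contact_force'])
cv2.imwrite('pics/w3.png',bot.capture('wrist')[:,:,::-1])
a=bot.capture('side')[:,:,::-1];cv2.imwrite('pics/s3.png',cv2.resize(a[120:270,240:440],None,fx=4,fy=4,interpolation=cv2.INTER_CUBIC))
E
```

```text
time: 7.8
tool_pos: [534.5, 18.8, 32.8]
tcp_rot: [3.139, 0.0, -1.425]
contact_force: [-4.7, -0.8, 2.0]
grip_width: 43.9
[534.54332399  18.78844248  32.82630566] [ 3.13915103e+00  3.81885776e-04 -1.42548834e+00] [-4.74437896 -0.80349545  2.01926409]
```

View pics/w3.png

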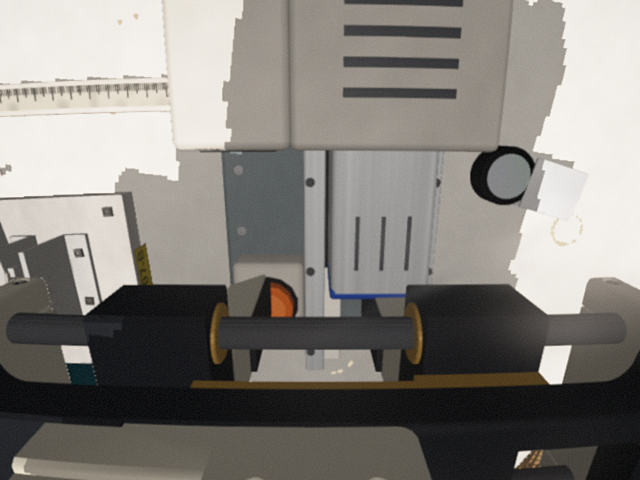

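View pics/s3.png

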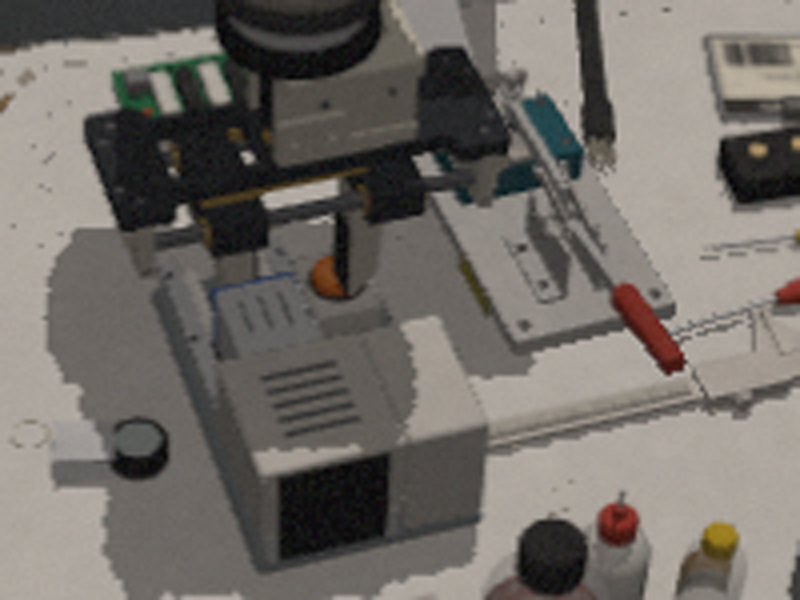

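The cartridge popped out and is held: the external force is −4.7 N along x, and its blue front sits against the right finger at (370,295). Next I ease off the key.

```bash
python3 -m inch '[[[0,0,-0.005,0,0,0,0.04],[0,0,-0.012,0,0,0,0.04],[0,0,-0.02,0,0,0,0.04],[0,0,-0.03,0,0,0,0.04],[0,0,-0.04,0,0,0,0.04],[0,0,-0.05,0,0,0,0.04],[0,0,-0.058,0,0,0,0.04],[0,0,-0.06,0,0,0,0.04],[0,0,-0.06,0,0,0,0.04],[0,0,-0.06,0,0,0,0.04]]]'
```

```text
time: 9.15
tool_pos: [535.1, 18.8, 44.9]
tcp_rot: [3.14, 0.0, -1.426]
contact_force: [-4.5, -1.4, -1.6]
grip_width: 44.0
```

```bash
python3 -m inch '[[[0,-0.01,0,0,0,0,0.04],[0,-0.025,0,0,0,0,0.04],[0,-0.04,0,0,0,0,0.04],[0,-0.055,0,0,0,0,0.04],[0,-0.07,0,0,0,0,0.04],[0,-0.085,0,0,0,0,0.04],[0,-0.098,0,0,0,0,0.04],[0,-0.108,0,0,0,0,0.04],[0,-0.115,0,0,0,0,0.04],[0,-0.115,0,0,0,0,0.04]]]'
python3 - <<'E'
from h import *
o=bot.get_obs();print(o['tool_pos'],o['tcp_rot'],o['contact_force'])
cv2.imwrite('pics/w4.png',bot.capture('wrist')[:,:,::-1])
a=bot.capture('side')[:,:,::-1];cv2.imwrite('pics/s4.png',cv2.resize(a[120:270,240:440],None,fx=4,fy=4,interpolation=cv2.INTER_CUBIC))
E
```

```text
time: 10.4
tool_pos: [553.9, 21.9, 43.6]
tcp_rot: [3.131, 0.002, -1.426]
contact_force: [-15.1, -3.6, 2.5]
grip_width: 43.9
[553.94134511  21.9267159   43.64781748] [ 3.13126719e+00  1.53501214e-03 -1.42592295e+00] [-15.08130788  -3.6074207    2.48848893]
```

View pics/w4.png

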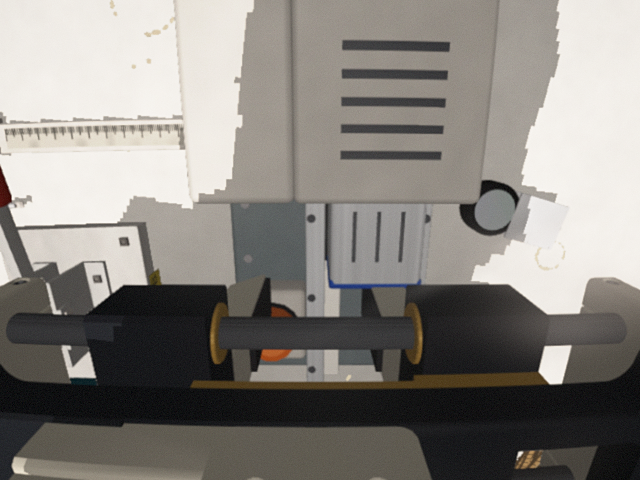

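View pics/s4.png

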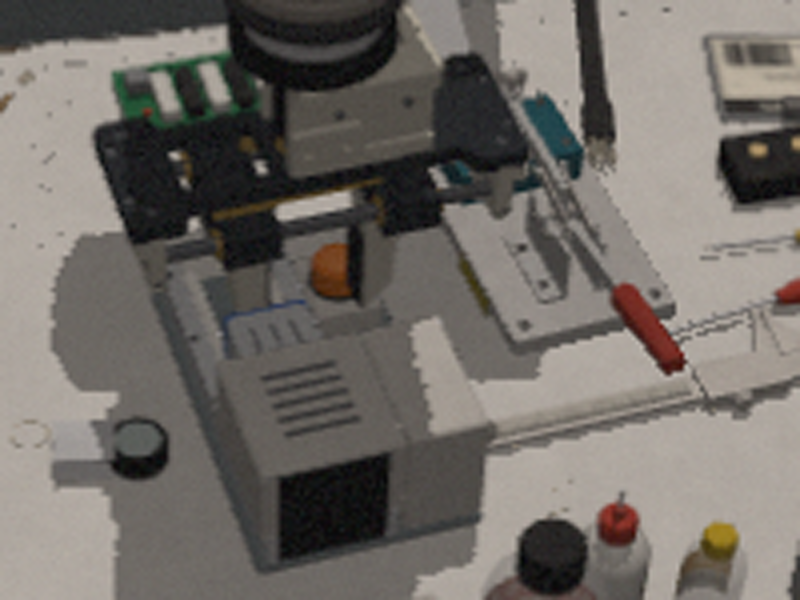

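```bash
python3 - <<'E'
from h import *
c,s=np.cos(.147),np.sin(.147)
def dk(p): d=p-np.array([531.64,-7.42,0]); return np.array([c*d[0]+s*d[1],-s*d[0]+c*d[1],p[2]])
o=bot.get_obs()
for uv in((329,285),(420,285)): print(dk(onz('wrist',uv,58,o)).round(1))
print('tcp',dk(o['tool_pos']))
for uv in((318,218),(428,218)): print('screw?',dk(onz('wrist',uv,26,o)).round(1))
for uv in((190,203),(483,203)): print('bay',dk(onz('wrist',uv,72,o)).round(1))
for f in('s2','s3','s4'):
    h=cv2.cvtColor(cv2.imread(f'pics/{f}.png'),cv2.COLOR_BGR2HSV);m=cv2.inRange(h,(5,150,90),(20,255,255));ys,xs=np.nonzero(m);print(f,ys.min(),ys.max(),xs.min(),xs.max(),[ys[xs==k].min() for k in(325,332,338) if (xs==k).any()])
E
```

```text
[38.2 21.  58. ]
[ 38.  -19.1  58. ]
tcp [26.33638743 25.72493849 43.65482134]
screw? [60.7 25.7 26. ]
screw? [ 60.7 -30.3  26. ]
bay [77.5 73.4 72. ]
bay [ 77.4 -35.9  72. ]
s2 244 531 314 677 [np.int64(247), np.int64(245), np.int64(247)]
s3 109 532 145 799 [np.int64(258), np.int64(272), np.int64(289)]
s4 109 532 145 786 [np.int64(247), np.int64(244), np.int64(244)]
```

```bash
python3 -m inch '[[[0,0.01,0,0,0,0,0.04],[0,0.02,0,0,0,0,0.04],[0,0.03,0,0,0,0,0.04],[0,0.04,-0.005,0,0,0,0.04],[0,0.05,-0.01,0,0,0,0.04],[0,0.06,-0.01,0,0,0,0.04],[0,0.07,-0.01,0,0,0,0.04],[0,0.08,-0.01,0,0,0,0.04],[0,0.08,-0.01,0,0,0,0.04],[0,0.08,-0.01,0,0,0,0.04]]]'
python3 - <<'E'
from h import *
o=bot.get_obs();print(o['tool_pos'],o['tcp_rot'],o['contact_force'])
cv2.imwrite('pics/w5.png',bot.capture('wrist')[:,:,::-1])
E
```

```text
time: 11.75
tool_pos: [542.7, 19.8, 47.1]
tcp_rot: [-3.141, -0.0, -1.425]
contact_force: [-1.0, 0.6, 0.2]
grip_width: 44.1
[542.70657409  19.7707324   47.11844432] [-3.14139280e+00 -1.50159530e-04 -1.42546278e+00] [-0.97599563  0.61472312  0.16738739]
```

View pics/w5.png

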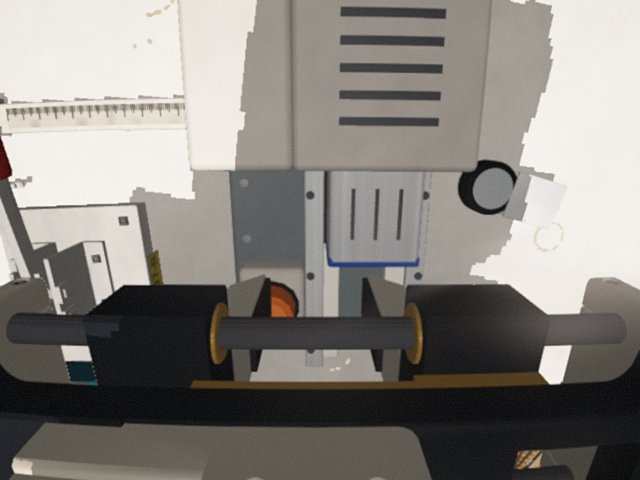

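The finger is free (about 1 N) and the cartridge stays home, with its blue edge at row 263 and a gap in front of the fingertip at row 280. I'll raise straight up and check.

```bash
python3 -m inch '[[[0,0.01,-0.05,0,0,0,0.04],[0,0.02,-0.15,0,0,0,0.04],[0,0.02,-0.3,0,0,0,0.04],[0,0.02,-0.45,0,0,0,0.04],[0,0.02,-0.6,0,0,0,0.04],[0,0.02,-0.75,0,0,0,0.04],[0,0.02,-0.85,0,0,0,0.04],[0,0.02,-0.9,0,0,0,0.04],[0,0.02,-0.9,0,0,0,0.04],[0,0.02,-0.9,0,0,0,0.04]]]'
python3 - <<'E'
from h import *
c,s=np.cos(.147),np.sin(.147)
o=bot.get_obs();print(o['tool_pos'],o['contact_force'])
w=bot.capture('wrist')[:,:,::-1]
cv2.imwrite('pics/w6.png',cv2.resize(w[120:320,220:420],None,fx=3,fy=3,interpolation=cv2.INTER_CUBIC))
h=cv2.cvtColor(w,cv2.COLOR_BGR2HSV);m=cv2.inRange(h[150:280,300:400],(108,120,60),(130,255,255))
ys,xs=np.nonzero(m);print(len(ys))
for uv in((300+xs.min(),150+ys.mean()),(300+xs.max(),150+ys.mean())):
    d=onz('wrist',uv,58,o)-[531.64,-7.42,0];print(uv,c*d[0]+s*d[1],-s*d[0]+c*d[1])
m=cv2.inRange(h[:,230:330],(5,150,120),(20,255,255));m[280:]=0;ys,xs=np.nonzero(m)
for z in(35.5,40.5):
    d=onz('wrist',(230+xs.mean(),ys.mean()),z,o)-[531.64,-7.42,0];print('key',xs.mean()+230,ys.mean(),c*d[0]+s*d[1],-s*d[0]+c*d[1])
a=bot.capture('side')[:,:,::-1];cv2.imwrite('pics/s6.png',cv2.resize(a[120:270,240:440],None,fx=4,fy=4,interpolation=cv2.INTER_CUBIC))
E
```

```text
time: 13.05
tool_pos: [538.1, 19.3, 226.2]
tcp_rot: [3.14, 0.0, -1.426]
contact_force: [1.3, 0.2, 0.4]
grip_width: 44.0
[538.13482264  19.25165847 226.22409039] [1.27017782 0.23180079 0.4002684 ]
72
(np.int64(323), np.float64(192.33333333333334)) 34.883430531660565 20.001556525507926
(np.int64(365), np.float64(192.33333333333334)) 34.87605075688525 -18.798596276379946
key 292.140243902439 223.6920731707317 -0.32006076581901066 50.6328124131697
key 292.140243902439 223.6920731707317 0.8986393316596839 50.282819453494234
```

View pics/w6.png

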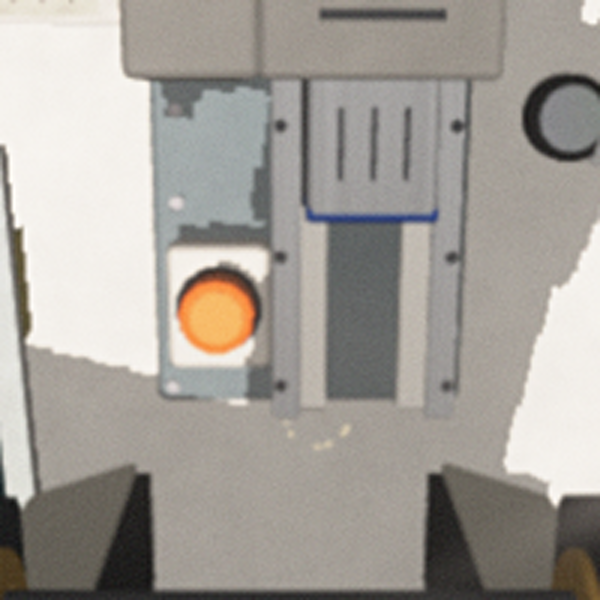

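View pics/s6.png

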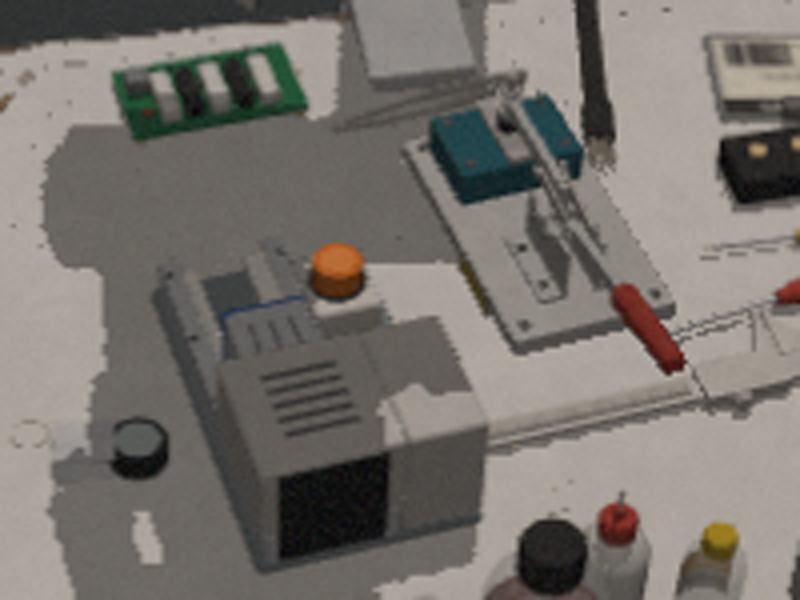

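The cartridge front is at dock x = 34.9 (home is 35). The key stands as high as it did before the press, and everything round about looks undisturbed.

```bash
python3 -c "
from plant import bot
print(bot.close_job())"
```

```text
the job is handed in; nothing more can be done
None
```

The cartridge is reseated and latched. I handed the job in just after 13 s of the 40 s allowed; the hand-in reports no verdict.

**What I did:** I came in over the right-hand lamp and set one finger over the eject key, with the other waiting about 17 mm in front of the cartridge. I pressed the key and trapped the cartridge as it sprang out, holding it with about 4.7 N. I then raised both fingers 12 mm to ease off the key, with the cartridge still held. I pushed the cartridge in to its hard stop at about 15 N, drew back and went straight up.

**Last checks:**
- **Cartridge:** its front edge stands at dock x = 34.9 mm, where home is 35.
- **Key:** in the side view it stands as high as it did before the press.
- **Robot:** clear of everything, with the fingertips at 226 mm and about 1 N on the force sensor, which is its noise level.
- **Surroundings:** nothing in view had visibly moved. I judged this by eye and did not measure the bystanders' positions.

No check failed. The front edge read 38 mm at the hard stop, where 37.5 was expected, which is within the 2 mm calibration.

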